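# Sweep the gear cover's channel clear with the sprung stylus

## Robot

A 6-joint arm with a two-finger parallel gripper is mounted at the origin on the work surface. World frame = base frame: x ahead of the robot, y to its left, z up, the work surface at z = 0. Lengths are in m, angles in rad, forces in N, time in s.
With the tool pointing down it reaches from about 0.225 to 0.875 m from the base axis. Payload 3.4 kg.
Tool frame: the origin (TCP) lies midway between the tips of the shut fingers; the grasp point (between the pads) lies 19 mm behind it; z points along the fingers, y is the direction in which the jaws open and shut (so a half turn about z gives the same grasp; the last joint's range is limited). The gripper opens to 85 mm and grips with 20 to 120 N. Pads are 22 mm wide; open, the fingers measure 114 mm over their backs; the gripper's body (76 mm by 85 mm) begins 54 mm behind the grasp point. The pads swing forward as they close: fully open they stand 13 mm farther back than shut.
Start: joints at [1.041, 0.276, 1.505, -0, 1.361, -0.121], TCP at [0.229, 0.528, 0.231] pointing down, gripper open.
Joint ranges: [-2.89, 2.89], [-0.75, 2.08], [0.22, 2.7], [-1.18, 4.32], [0.11, 2.71], [-2.7, 2.7]. Speed limits (rad/s): [2.57, 2.57, 3.14, 3.14, 3.14, 3.14].

## Interface

Orientations are given as a unit quaternion [w, x, y, z].
In Python, from rig import monitor, imaging, ticket gives the robot as it stands.
- The arm moves only by the tool servo_tool, never from a script. Its argument "commands" is text: rows parted by semicolons, each of 5 numbers parted by spaces: the shift along the tool's x, y, z in cm, then the turn about the tool's z in rad, then the gripper command: -1 is shut, 1 is fully open, values between are in proportion. In form: x y z twist claw; .... A call has 1 to 10 rows; each row is the pose to reach, as a shift and turn from the pose commanded when the call began, along the tool's axes at that moment; what a row does not reach only later rows make up. A row lasts 1/12 s, in which the tool goes at most 41.7 mm and 7.16 degrees, less where a joint would pass 70% of its speed; a pose out of reach is approached as far as the arm can. A call with a gripper value outside its range is refused whole. The fingers move at their own pace and stop on an object; "newtons" is the grip in N (left out, the last holds). Time passes only in rows, so rows that repeat a pose let the fingers close. It gives the time, the measured TCP pose, the force and the opening at its end, in the units of the state.
- monitor.get_state(): the state, without advancing time (a new reading comes with each control period).
- imaging.get_image(name): name is "scene" or "top" or "wrist"; returns the picture (400x640x3 uint8, red, green, blue); there is no depth.
- imaging.get_calibration(name): a dict with "camera_matrix" (3x3 intrinsics, pixels), "k1" (the pictures are not rectified: a ray, as slopes to the right and down, at radius r is drawn at 1 + k1 r^2 times it, then the intrinsics apply), "R" (3x3) and "t" (3): a world point X has camera coordinates R X + t. Camera axes: x right, y down, z forward; pixel columns grow to the right and rows downward; lengths in m; the calibration is good to about 2 mm. A picture is of the moment at which its call begins: read the wrist's pose just before it. get_calibration takes no time and is no camera call; for the wrist camera it gives the pose at the moment of the call.
- ticket.sign_off(): hands the job in, once; it reports no verdict.
The state is a dict: "clock": time; "qpos": joint angles; "qd": joint speeds; "effort": joint torques, N m; "position": TCP position; "ee_rot": TCP orientation; "contact_force": force on the tool from outside, world axes, zero at the start; "moment": the same for the moment, N m; "width": finger opening in m.
Only numpy, scipy, OpenCV 4.12 (cv2) and the standard library are available. Lean on these libraries where they do the work, as an engineer would, in place of code of your own. Each camera call takes 0.05 s, during which the arm holds its last target. There are 200 camera calls.

## Task

Clear the dog-leg channel of the gear cover: take the sprung stylus from its stand, set its tip on the channel floor at the closed end and draw it slowly (3 to 5 cm/s) along to the open end, pushing the two stray slugs out into the blue bin. All along the way keep the tip lightly on the floor, pressed in by about 2 to 6 mm and never fully in, feeling for the floor where it steps down by an unknown amount after each bend (there it may lose touch for a moment). Then hang the stylus upright in its stand again; touch the slugs with nothing but the stylus and leave everything else on the bench where it is.

Things in the scene. Friction and masses are not known exactly. Their poses are not given: they have to be found in the camera images.
- stylus: sprung stylus hanging upright in the stand: orange square handle 20 x 20 mm, 64 mm tall, on a black collar 36 mm across and 6 mm thick; below the collar a steel shank 13 mm across, 75 mm long, and a brass sprung tip. Mass about 0.18 kg. Origin: centre of the collar's underside; z up along the handle (handle from z = +6 to +70 mm), x and y square to the handle's faces
- stylus_tip (a point): lowest point of the stylus's brass ball-ended tip, 10 mm across. With the spring at rest it is 105 mm below the stylus origin. It slides up into the shank by at most 8 mm: about 1 N to start, then 1.2 N more per mm
- stand: fixed stylus stand: grey plate 80 x 80 mm on four posts over a 90 mm square foot, plate top 125 mm above the table. Origin: centre of the underside, z up
- stand_hole (a point): centre of the round through hole, 27 mm across, in the stand's plate, at the plate's top; the stylus hangs through it with its collar resting on the plate
- cover: fixed gear cover: green slab 150 x 226 x 45 mm; on it a dog-leg channel 19 mm wide between two bright ribs (tops 80 mm above the table), closed at the -y end (end wall 10 mm behind seam_0), open at the +y end (y = 105 mm). Brass floor, one strip per straight: see seam_0, seam_2, seam_4. Origin: on the table under its middle, z up
- bin: fixed open blue bin 120 x 120 x 40 mm, walls 4 mm, standing on the table against the open end of the channel. Origin: centre of the underside; x, y along its sides
- slug_1: stray dark steel slug, a disc 16 mm across and 9 mm high, lying flat in the first straight of the channel. Origin: centre of its underside
- slug_2: another such slug, lying in the slanting middle stretch. Origin: centre of its underside
- seam_0 (a point): point on the channel's centre line at the closed end, at the height of the rib tops. The centre line runs straight from each seam point to the next. Height of the floor strip here: not given, differs from cover to cover, 12 to 22 mm below the rib tops, level up to the first step
- seam_1 (a point): point on the channel's centre line half way along the first straight, at the height of the rib tops. The centre line runs straight from each seam point to the next
- seam_2 (a point): point on the channel's centre line at the first bend, at the height of the rib tops. The centre line runs straight from each seam point to the next. About 10 mm past this bend the floor steps DOWN by an unknown 1 to 6 mm
- seam_3 (a point): point on the channel's centre line half way along the slanting stretch, at the height of the rib tops. The centre line runs straight from each seam point to the next
- seam_4 (a point): point on the channel's centre line at the second bend, at the height of the rib tops. The centre line runs straight from each seam point to the next. About 10 mm past this bend the floor steps DOWN again by an unknown 1 to 6 mm
- seam_5 (a point): point on the channel's centre line half way along the last straight, at the height of the rib tops. The centre line runs straight from each seam point to the next
- seam_6 (a point): point on the channel's centre line just short of the open end (12 mm before the edge), at the height of the rib tops. The centre line runs straight from each seam point to the next
- oil_bottle: bystander: yellow bottle 76 mm across, 190 mm tall; leave it alone. Origin: centre of its underside
- paint_tin: bystander: green paint tin 100 mm across, 110 mm tall; leave it alone. Origin: centre of its underside
- grease_jar: bystander: white jar with red lid, 72 mm across, 80 mm tall; leave it alone. Origin: centre of its underside
- wrench: bystander: steel wrench lying flat; leave it alone. Origin: centre of its underside
- screwdriver: bystander: screwdriver lying flat; leave it alone. Origin: centre of its underside
- bush: bystander: brass bush 44 mm across, 30 mm tall; leave it alone. Origin: centre of its underside
- carton: bystander: cardboard carton 90 x 130 x 70 mm; leave it alone. Origin: centre of its underside

How it is judged:
By the outcome, as a careful person would: the job done as asked, in the order asked, and still so for the second after the job is handed in, with the robot touching nothing.
It also fails if it takes over 64 s, if anything falls off the work surface, if the arm or the gripper's body presses on something with over 40 N, if the wrist force passes 120 N, or if a joint passes its speed limit or range.

## Working session

There is one attempt and no reset: what is moved stays moved. The work goes in short steps, Python scripts to look and compute and a tool call to move; the robot and the scene stay as the last step left them, time stands still between calls to the robot, and variables do not carry over. Pictures are saved under pics/ and viewed, about 8 in all and at most 12, crops included, and the job is handed in when it is done.

Besides the shell and the picture viewer there is one more tool, called after "Request:" as name(argument=value, ...) on one line, values as JSON. servo_tool: Moves the arm, as the interface text tells. Its arguments: {"type":"object","properties":{"commands":{"type":"string"},"newtons":{"type":"number"}},"required":["commands"]}

```bash
mkdir -p pics; cat > h.py <<'E'
import numpy as np, cv2
from rig import monitor, imaging, ticket
def grab(n,f):
    c=imaging.get_calibration(n); im=imaging.get_image(n); cv2.imwrite(f'pics/{f}.png',im[:,:,::-1]); np.savez(f'pics/{f}.npz',K=c['camera_matrix'],k1=c['k1'],R=c['R'],t=c['t']); return im
def cal(f): return np.load(f'pics/{f}.npz')
def ray(f,u,v):
    c=cal(f);K=c['K'];k=float(c['k1']);d=np.array([(u-K[0,2])/K[0,0],(v-K[1,2])/K[1,1]]);s=d.copy()
    for _ in range(30): s=d/(1+k*(s@s))
    R=np.array(c['R']);return -R.T@c['t'], R.T@np.array([s[0],s[1],1])
def onz(f,u,v,z):
    o,d=ray(f,u,v);return o+d*(z-o[2])/d[2]
def proj(f,X):
    c=cal(f);p=np.array(c['R'])@X+c['t'];s=p[:2]/p[2];s=s*(1+float(c['k1'])*(s@s));K=c['K'];return np.array([K[0,0]*s[0]+K[0,2],K[1,1]*s[1]+K[1,2]])
E
python3 - <<'E'
from h import *
s=monitor.get_state();print(s)
for n in ('scene','top','wrist'):
    grab(n,n+'0');c=cal(n+'0');print(n,c['K'].tolist(),c['k1'],(-c['R'].T@c['t']).round(3))
a=cv2.imread('pics/top0.png');b=cv2.imread('pics/scene0.png')
E
```

```text
{'clock': 0.0, 'qpos': array([ 1.04099233e+00,  2.76608798e-01,  1.50615835e+00,  3.38121722e-05,
        1.36068569e+00, -1.21036484e-01]), 'qd': array([-1.77861747e-03, -8.66482734e-04,  1.31441711e-04, -1.09700696e-04,
        8.77835688e-05, -2.08954515e-03]), 'effort': array([-3.17922450e-04, -4.16770363e+01, -2.45802855e+01, -2.80499462e-04,
        1.11978062e-02,  2.09586307e-05]), 'position': array([0.22829164, 0.52715705, 0.23042179]), 'ee_rot': array([-3.13020302e-04,  2.02967162e-01,  9.79185103e-01, -8.75992357e-04]), 'contact_force': array([-1.05117591, -0.19856228, -0.10364874]), 'moment': array([-0.03779031, -0.03716797,  0.03475207]), 'width': 0.08518688801761493}
scene [[387.86271266125186, 0.0, 312.1108102685967], [0.0, 387.86271266125186, 194.06771859997198], [0.0, 0.0, 1.0]] -0.023772819852915652 [ 1.196 -0.628  0.739]
top [[384.5622058202517, 0.0, 320.8347929335651], [0.0, 384.5622058202517, 201.1405357582694], [0.0, 0.0, 1.0]] -0.07215261325391625 [0.274 0.025 1.335]
wrist [[289.46937862655443, 0.0, 324.3161101776997], [0.0, 289.46937862655443, 202.24117558512845], [0.0, 0.0, 1.0]] 0.009930739002205136 [0.157 0.559 0.373]
```

View pics/top0.png

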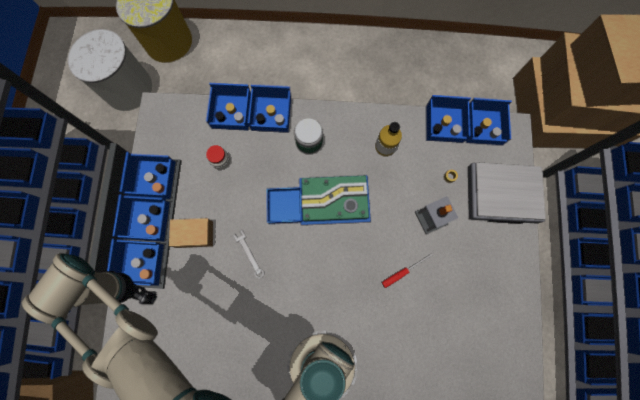

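View pics/scene0.png

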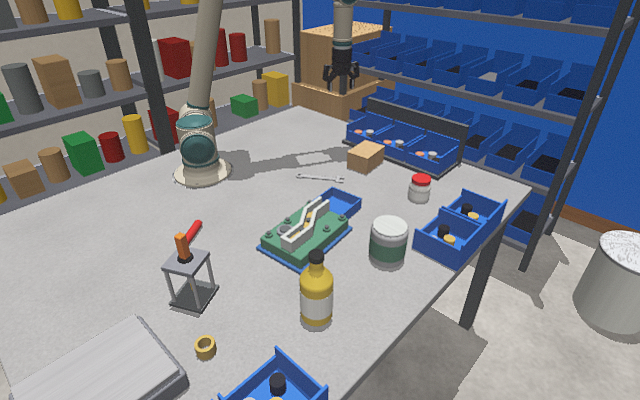

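The top view shows the cover at about (335,200), the bin left of it (+y), and the stand with the orange stylus at (443,212). The oil bottle is at (390,138) and the bush at (450,176).

```bash
python3 - <<'E'
from h import *
for f,box in (('top0',(420,190,470,240)),('scene0',(150,225,215,270))):
    a=cv2.imread(f'pics/{f}.png');h=cv2.cvtColor(a,cv2.COLOR_BGR2HSV)
    m=cv2.inRange(h,(5,150,80),(16,255,255));x0,y0,x1,y1=box
    k=np.zeros_like(m);k[y0:y1,x0:x1]=m[y0:y1,x0:x1];ys,xs=np.nonzero(k);print(f,len(xs),xs.min(),xs.max(),ys.min(),ys.max(),xs.mean(),ys.mean())
    if f=='top0':print('orange mean at z=.17',onz(f,xs.mean(),ys.mean(),.17))
for p in ((416,212),(445,198),(458,216),(428,233)):print('stand',p,onz('top0',*p,.125))
for p in ((301,178),(370,178),(370,221),(301,221)):print('cover',p,onz('top0',*p,.045))
for p in ((303,208),(330,208),(345,195),(368,195),(306,200),(327,200),(345,187),(366,187)):print('rib',p,onz('top0',*p,.08))
c=imaging.get_calibration('wrist');s=monitor.get_state();print(np.array(c['R']).round(3),s['position'],s['ee_rot'].round(4))
print(-np.array(c['R']).T@c['t']-s['position'])
E
```

```text
top0 32 445 451 205 211 447.78125 208.21875
orange mean at z=.17 [ 0.52267794 -0.36402773  0.17      ]
scene0 217 174 189 233 258 181.32258064516128 245.2442396313364
stand (416, 212) [ 0.51384653 -0.27517148  0.125     ]
stand (445, 198) [ 0.5657173  -0.37022921  0.125     ]
stand (458, 216) [ 0.50859884 -0.41234318  0.125     ]
stand (428, 233) [ 0.44796871 -0.31430577  0.125     ]
cover (301, 178) [0.62653883 0.10664368 0.045     ]
cover (370, 178) [ 0.64086995 -0.13309639  0.045     ]
cover (370, 221) [ 0.48943781 -0.13778667  0.045     ]
cover (301, 221) [0.47575481 0.09629501 0.045     ]
rib (303, 208) [0.5142791  0.09069761 0.08      ]
rib (330, 208) [0.51956425 0.00108538 0.08      ]
rib (345, 195) [ 0.56682901 -0.04676735  0.08      ]
rib (368, 195) [ 0.57140826 -0.12389     0.08      ]
rib (306, 200) [0.54201801 0.08252923 0.08      ]
rib (327, 200) [0.54615315 0.012526   0.08      ]
rib (345, 187) [ 0.59443524 -0.0455408   0.08      ]
rib (366, 187) [ 0.59866327 -0.11626645  0.08      ]
[[ 0.397  0.918 -0.001]
 [ 0.874 -0.378  0.305]
 [ 0.28  -0.122 -0.952]] [0.2283855  0.52728612 0.23063805] [-2.000e-04  2.030e-01  9.792e-01 -7.000e-04]
[-0.07104989  0.0318597   0.14263198]
```

Request:
servo_tool(commands="-4 -3 -0.2 -0.02 1;-7.5 -5.5 -0.4 -0.05 1;-11 -8 -0.6 -0.09 1;-14.4 -10.5 -0.8 -0.13 1;-17.8 -13 -1 -0.17 1;-21.2 -15.4 -1.2 -0.21 1;-24.6 -17.8 -1.4 -0.25 1;-28 -20.2 -1.6 -0.3 1;-31.4 -22.6 -1.8 -0.35 1;-34.5 -25 -2 -0.408 1")

```text
clock: 0.98
position: [0.4415, 0.1678, 0.2509]
ee_rot: [0.0, -0.001, 1.0, 0.0]
contact_force: [0.3, 0.2, -0.8]
width: 0.0854
```

```bash
cat >> h.py <<'E'
def q2R(q):
    from scipy.spatial.transform import Rotation as r
    return r.from_quat([q[1],q[2],q[3],q[0]]).as_matrix()
def rel(target,yaw=None):
    s=monitor.get_state();R=q2R(s['ee_rot']);d=R.T@(np.array(target)-s['position']);y=np.arctan2(R[1,0],R[0,0])
    print('t',round(s['clock'],2),'pos',s['position'].round(4),'yaw',round(np.degrees(y),2),'F',s['contact_force'].round(2),'w',round(s['width'],4),'j6',s['qpos'][5].round(2))
    tw=None if yaw is None else (-(np.radians(yaw)-y)+np.pi)%(2*np.pi)-np.pi
    print('shift cm',(d*100).round(2),'twist',tw,'toolx',R[:,0].round(4))
E
python3 -c "
from h import *
rel((.6,-.1,.27),180)"
```

```text
t 0.98 pos [0.4415 0.1678 0.2509] yaw -179.9 F [ 0.34  0.22 -0.82] w 0.0854 j6 -1.36
shift cm [-15.8  -26.81  -1.91] twist 0.0017910026564029735 toolx [-1.0e+00 -1.8e-03 -3.0e-04]
```

Request:
servo_tool(commands="-1.8 -3.2 -0.2 0 1;-3.7 -6.4 -0.5 0 1;-5.5 -9.6 -0.8 0 1;-7.5 -12.8 -1 0 1;-9.5 -16 -1.2 0 1;-11.4 -19.2 -1.5 0 1;-13.3 -22.5 -1.8 0 1;-15 -25.5 -1.9 0 1;-15.8 -26.8 -1.9 0 1;-15.8 -26.8 -1.9 0 1")

```text
clock: 1.82
position: [0.6002, -0.1018, 0.2686]
ee_rot: [-0.0, 0.002, 1.0, -0.0]
contact_force: [0.9, 0.5, -0.5]
width: 0.0854
```

```bash
python3 -c "
from h import *
rel((.6,-.1,.27),180)
grab('wrist','w1')"
```

```text
t 1.82 pos [ 0.6002 -0.1018  0.2686] yaw 179.74 F [ 0.93  0.5  -0.5 ] w 0.0854 j6 -1.85
shift cm [ 0.02  0.18 -0.14] twist -0.004453415669298355 toolx [-1.0e+00  4.5e-03  4.0e-04]
```

View pics/w1.png

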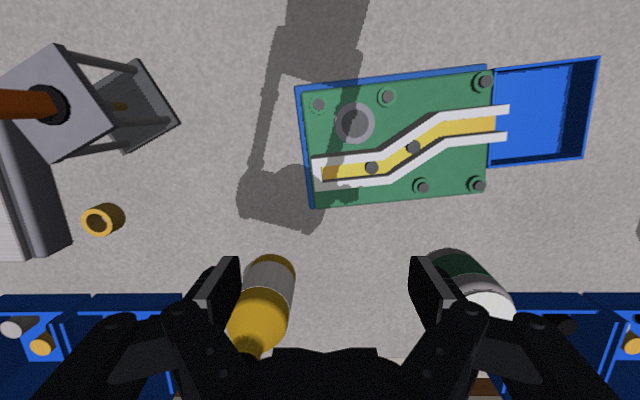

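The wrist view shows the rib tops as white bands with corners near (313,160), (380,150), (440,112), (508,106) on one side and (318,186), (390,180), (442,143), (507,136) on the other. The slugs sit at (371,168) and (413,147). The stand plate is at upper left, cut off by the frame.

```bash
python3 - <<'E'
from h import *
a=cv2.imread('pics/w1.png');h=cv2.cvtColor(a,cv2.COLOR_BGR2HSV)
w=cv2.inRange(h,(0,0,150),(180,60,255));k=np.zeros_like(w);k[90:205,300:520]=w[90:205,300:520]
cs,_=cv2.findContours(k,cv2.RETR_EXTERNAL,cv2.CHAIN_APPROX_NONE)
for c in cs:
    if cv2.contourArea(c)>150:
        p=cv2.approxPolyDP(c,2.2,True)[:,0];print(cv2.contourArea(c))
        for q in p:print(q,onz('w1',*q.astype(float),.08)[:2].round(4))
c=a[85:215,295:520];cv2.imwrite('pics/c1.png',cv2.resize(c,None,fx=3.5,fy=3.5,interpolation=cv2.INTER_CUBIC))
E
```

```text
1786.0
[519 166] [0.586  0.1228]
[487 169] [0.5893 0.0868]
[487 187] [0.6108 0.0904]
[480 194] [0.6193 0.0836]
[373 204] [ 0.6313 -0.0427]
[519 204] [0.632  0.1321]
206.5
[327 158] [ 0.5757 -0.098 ]
[311 160] [ 0.5779 -0.1163]
[313 174] [ 0.5943 -0.1143]
[320 181] [ 0.6027 -0.1062]
[320 167] [ 0.5861 -0.1061]
[325 166] [ 0.5849 -0.1003]
1376.5
[506 132] [0.5478 0.1008]
[446 138] [0.5539 0.0352]
[388 176] [ 0.597  -0.0268]
[338 181] [ 0.6028 -0.0851]
[337 184] [ 0.6064 -0.0862]
[348 184] [ 0.6064 -0.0733]
[351 187] [ 0.6101 -0.0697]
[389 184] [ 0.6066 -0.025 ]
[447 147] [0.5639 0.0376]
[505 140] [0.5565 0.1013]
1453.0
[509 105] [0.5194 0.0986]
[439 112] [0.5261 0.0241]
[382 151] [ 0.568  -0.0355]
[347 155] [ 0.5724 -0.0751]
[341 164] [ 0.5827 -0.0819]
[382 160] [ 0.5783 -0.0349]
[443 120] [0.5345 0.0295]
[494 114] [0.5286 0.0841]
[495 123] [0.538  0.0869]
[495 116] [0.5307 0.0856]
[507 113] [0.5276 0.098 ]
254.0
[359 103] [ 0.5163 -0.0633]
[357 108] [ 0.5215 -0.0653]
[368 116] [ 0.5298 -0.053 ]
[369 127] [ 0.5415 -0.0514]
[361 137] [ 0.5523 -0.0599]
[348 137] [ 0.5523 -0.0744]
[348 142] [ 0.5578 -0.0743]
[362 141] [ 0.5567 -0.0586]
[373 128] [ 0.5426 -0.0469]
[371 112] [ 0.5257 -0.0499]
```

View pics/c1.png

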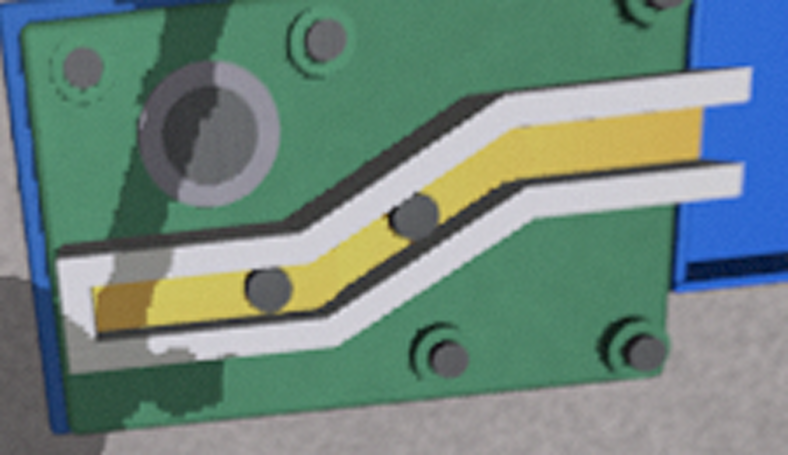

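Request:
servo_tool(commands="-0.6 2.5 2 0 1;-1.2 5 4 0 1;-2 7.5 6.5 0 1;-2.6 9.5 9.5 0 1;-3 10.2 12 0 1;-3 10.2 12.9 0 1;-3 10.2 12.9 0 1;-3 10.2 12.9 0 1")

```text
clock: 2.53
position: [0.6283, 0.0039, 0.1414]
ee_rot: [-0.0, -0.0, 1.0, -0.0]
contact_force: [0.1, 0.5, -0.0]
width: 0.085
```

```bash
python3 - <<'E'
from h import *
rel((.63,0,.14),180)
grab('wrist','w2')
a=cv2.imread('pics/w2.png');cv2.imwrite('pics/c2.png',cv2.resize(a[60:300,120:520],None,fx=2,fy=2,interpolation=cv2.INTER_CUBIC))
E
```

```text
t 2.53 pos [0.6283 0.0039 0.1414] yaw -180.0 F [ 0.11  0.46 -0.01] w 0.085 j6 -1.68
shift cm [-0.17 -0.39  0.14] twist 3.93121778676786e-05 toolx [-1.e+00 -0.e+00  4.e-04]
```

View pics/c2.png

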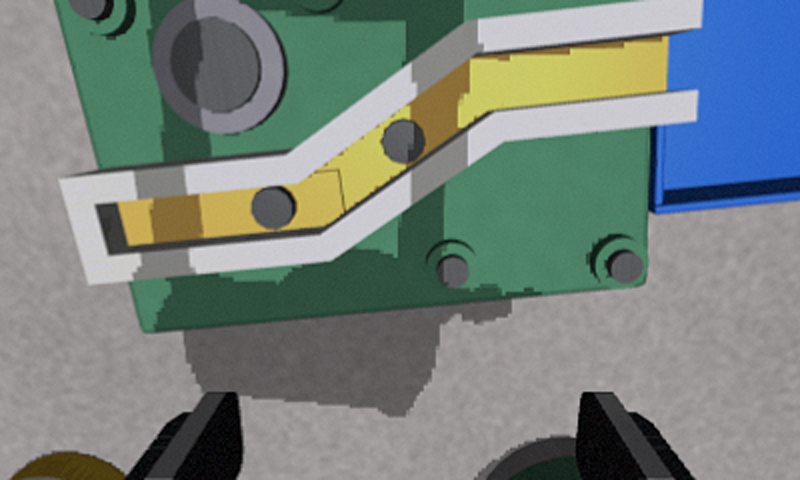

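```bash
python3 - <<'E'
from h import *
a=cv2.imread('pics/w2.png');h=cv2.cvtColor(a,cv2.COLOR_BGR2HSV).astype(int)
rib=(h[:,:,1]<60)&(h[:,:,2]>105)
cc=lambda x,y:(x/2+119.75,y/2+59.75)
# for each column walk from channel centre to rib; centre polyline in crop coords
cl=np.array([(104,228),(315,205),(485,85),(697,58)],float);cl=cl/2+[119.75,59.75]
segs=[(104,300),(335,465),(505,690)]
def fit(p):
    p=np.array(p);
    for _ in range(4):
        A=np.polyfit(p[:,0],p[:,1],1);r=p[:,1]-np.polyval(A,p[:,0]);p=p[abs(r)<max(1.,2*r.std())]
    return A,len(p),r.std()
L={}
for i,(u0,u1) in enumerate(segs):
    for side,sg in(('up',-1),('lo',1)):
        pts=[]
        for u in range(int(u0/2+120),int(u1/2+120)):
            v=int(round(np.interp(u,cl[:,0],cl[:,1])))
            for k in range(4,22):
                if rib[v+sg*k,u] and rib[v+sg*(k+1),u]: pts.append((u,v+sg*(k-.5)));break
        W=np.array([onz('w2',u,v,.08)[:2] for u,v in pts])
        A,n,r=fit(W[:,::-1]);L[i,side]=A;print(i,side,n,'x=%.4f*y+%.4f'%tuple(A),'rms %.4f'%r)
X=lambda A,B:(lambda y:np.array([A[0]*y+A[1],y]))((B[1]-A[1])/(A[0]-B[0]))
mid={i:(L[i,'up']+L[i,'lo'])/2 for i in range(3)}
for i in range(3):print('width',i,(L[i,'lo'][1]-L[i,'up'][1])/np.hypot(1,mid[i][0]),'yaw',np.degrees(np.arctan(-mid[i][0])))
s2,s4=X(mid[0],mid[1]),X(mid[1],mid[2]);print('s2',s2,'s4',s4)
for p in((97,203),(110,253),(59,180),(90,285),(702,27),(697,90)):print(p,onz('w2',*cc(*p),.08)[:2].round(4))
# slugs
d=cv2.inRange(cv2.cvtColor(a,cv2.COLOR_BGR2HSV),(0,0,0),(180,110,104))
E
```

```text
0 up 98 x=-0.1017*y+0.5753 rms 0.0003
0 lo 98 x=-0.0989*y+0.5942 rms 0.0007
1 up 65 x=-0.6986*y+0.5547 rms 0.0002
1 lo 65 x=-0.6840*y+0.5777 rms 0.0002
2 up 93 x=-0.1032*y+0.5393 rms 0.0002
2 lo 93 x=-0.1039*y+0.5576 rms 0.0007
width 0 0.018832013760338186 yaw 5.7273991956639945
width 1 0.018858617657982316 yaw 34.65696810935144
width 2 0.018269458410834126 yaw 5.912821728787036
s2 [ 0.587869   -0.03135729] s4 [0.5453431  0.03015658]
(97, 203) [ 0.5858 -0.1055]
(110, 253) [ 0.604  -0.1038]
(59, 180) [ 0.5778 -0.1174]
(90, 285) [ 0.6162 -0.1131]
(702, 27) [0.5287 0.0991]
(697, 90) [0.5479 0.1005]
```

Request:
servo_tool(commands="0 -0.5 -4 0 1;0.5 -3 -7 0 1;1 -6 -10 0 1;1.5 -9.5 -12 0 1;2 -13.3 -13.5 0 1;2.5 -17.3 -14.5 0 1;3 -21.3 -15.5 0 1;3.3 -25.3 -16 0 1;3.6 -29.3 -16 0 1;3.8 -33 -16 0 1")

```text
clock: 3.42
position: [0.5896, -0.3299, 0.3046]
ee_rot: [0.002, 0.001, 1.0, -0.002]
contact_force: [-0.2, 0.6, 0.5]
width: 0.0862
```

Request:
servo_tool(commands="0 -1.4 0 0 1;0 -1.4 0 0 1;0 -1.4 0 0 1")

```text
clock: 3.67
position: [0.5901, -0.3411, 0.3021]
ee_rot: [0.001, 0.002, 1.0, 0.0]
contact_force: [0.9, 0.6, -0.5]
width: 0.0856
```

```bash
python3 - <<'E'
from h import *
rel((.59,-.34,.30),180)
grab('wrist','w3')
E
```

```text
t 3.67 pos [ 0.5901 -0.3411  0.3021] yaw 179.82 F [ 0.9   0.57 -0.52] w 0.0856 j6 -2.19
shift cm [0.01 0.11 0.21] twist -0.003090014803198482 toolx [-1.      0.0031 -0.0018]
```

View pics/w3.png

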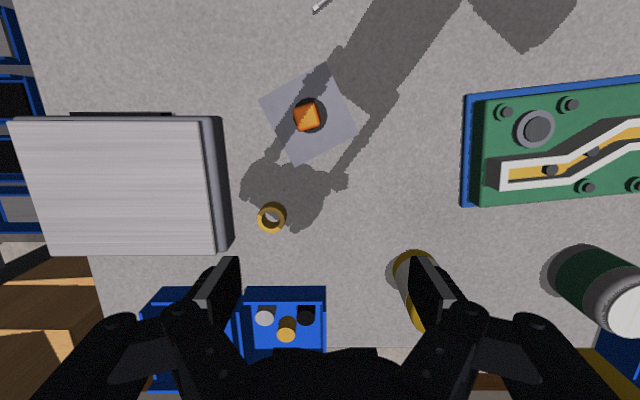

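The stand plate is seen from above with corners near (330,62), (259,101), (293,166) and (358,134). The black collar is at (308,116), with the orange handle top in it.

```bash
python3 - <<'E'
from h import *
a=cv2.imread('pics/w3.png');h=cv2.cvtColor(a,cv2.COLOR_BGR2HSV)
o=cv2.inRange(h,(3,150,70),(22,255,255));o[:80]=0;o[150:]=0;o[:,:280]=0;o[:,335:]=0
b=cv2.inRange(h,(0,0,0),(180,255,60));b[:80]=0;b[150:]=0;b[:,:270]=0;b[:,345:]=0
for n,m in(('orange',o),('dark+or',b|o)):
    c=max(cv2.findContours(m,cv2.RETR_EXTERNAL,cv2.CHAIN_APPROX_NONE)[0],key=cv2.contourArea)
    r=cv2.minAreaRect(c);e=cv2.minEnclosingCircle(c);print(n,r,e)
    if n=='orange':
        for p in cv2.boxPoints(r):print(p,onz('w3',*p,.195)[:2].round(4))
    else:print('collar',onz('w3',*e[0],.131).round(4),onz('w3',e[0][0]+e[1],e[0][1],.131).round(4))
for p in((330,62),(259,101),(293,166),(358,134)):print(p,onz('w3',*p,.125)[:2].round(4))
c=a[50:180,240:380];cv2.imwrite('pics/c3.png',cv2.resize(c,None,fx=4.5,fy=4.5,interpolation=cv2.INTER_CUBIC))
E
```

```text
orange ((306.2081298828125, 116.55134582519531), (24.850257873535156, 23.747434616088867), 72.89727020263672) ((306.0, 116.5), 15.207006454467773)
[291.2054  108.16756] [ 0.5118 -0.3673]
[313.90274 101.18378] [ 0.5065 -0.3486]
[321.21085  124.935135] [ 0.5251 -0.3428]
[298.51352 131.91891] [ 0.5307 -0.3619]
dark+or ((309.3000183105469, 114.60000610351562), (34.435447692871094, 33.09380340576172), 63.43495178222656) ((308.3584899902344, 114.82075500488281), 17.8323974609375)
collar [ 0.5183 -0.3567  0.131 ] [ 0.5183 -0.3382  0.131 ]
(330, 62) [ 0.4679 -0.3343]
(259, 101) [ 0.5046 -0.4081]
(293, 166) [ 0.5729 -0.3752]
(358, 134) [ 0.5383 -0.3039]
```

View pics/c3.png

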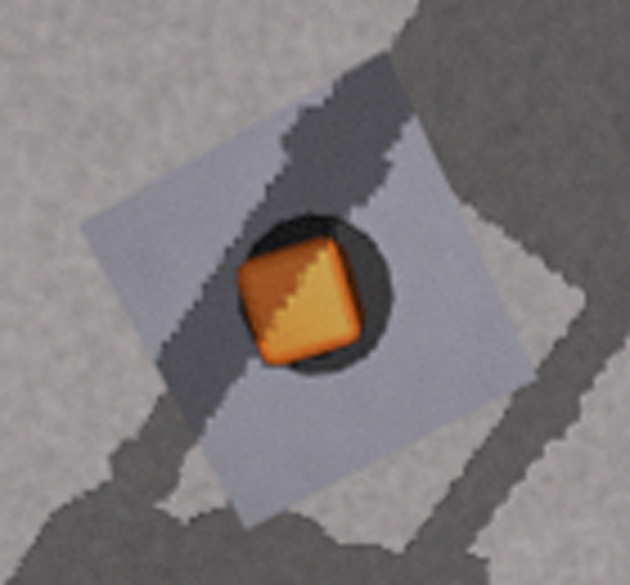

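Request:
servo_tool(commands="1 -0.3 0.5 0.12 1;2 -0.5 1 0.245 1;3 -0.7 1.5 0.37 1;4 -0.9 2 0.495 1;5 -1.1 2.5 0.62 1;6 -1.3 3 0.745 1;7 -1.5 3.5 0.87 1;7.15 -1.5 4 0.995 1;7.15 -1.5 4.5 1.12 1;7.15 -1.5 5 1.245 1")

```text
clock: 4.55
position: [0.5193, -0.353, 0.2519]
ee_rot: [0.001, 0.585, 0.811, 0.0]
contact_force: [-0.0, -0.3, 0.4]
width: 0.0855
```

Request:
servo_tool(commands="0 0 0 0.036 1;0 0 0 0.036 1;0 0 0 0.036 1")

```text
clock: 4.8
position: [0.5195, -0.3537, 0.2517]
ee_rot: [0.0, 0.597, 0.803, 0.0]
contact_force: [-0.5, 0.8, 0.2]
width: 0.0853
```

```bash
python3 - <<'E'
from h import *
rel((.5185,-.356,.25),106.6)
a=grab('wrist','w4')
h=cv2.cvtColor(a,cv2.COLOR_RGB2HSV);o=cv2.inRange(h,(3,150,70),(22,255,255))
print(proj('w4',np.array([.5185,-.356,.195])))
c=max(cv2.findContours(o,cv2.RETR_EXTERNAL,cv2.CHAIN_APPROX_NONE)[0],key=cv2.contourArea);r=cv2.minAreaRect(c);print(r)
cv2.imwrite('pics/c4.png',cv2.resize(a[100:400,170:470,::-1],None,fx=1.8,fy=1.8))
E
```

```text
t 4.8 pos [ 0.5195 -0.3537  0.2517] yaw 106.74 F [-0.52  0.82  0.16] w 0.0853 j6 -1.0
shift cm [-0.19 -0.17  0.17] twist 0.002498945243762929 toolx [-2.881e-01  9.576e-01 -4.000e-04]
[320.70918436 223.71419522]
((617.5, 100.0), (84.0, 43.0), 90.0)
```

View pics/c4.png

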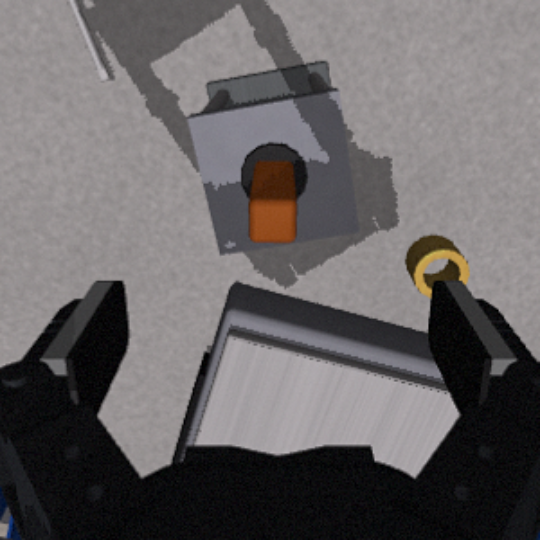

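Request:
servo_tool(commands="-0.2 -0.2 2.5 0 1;-0.2 -0.2 5 0 1;-0.2 -0.2 7 0 1;-0.2 -0.2 9 0 1;-0.2 -0.2 10.4 0 1;-0.2 -0.2 10.4 0 1;-0.2 -0.2 10.4 0 1")

```text
clock: 5.43
position: [0.5177, -0.3573, 0.1466]
ee_rot: [-0.001, 0.597, 0.802, 0.0]
contact_force: [0.8, -0.7, 0.9]
width: 0.0854
```

Request:
servo_tool(commands="0 0 0 0 -1;0 0 0 0 -1;0 0 0 0 -1;0 0 0 0 -1;0 0 0 0 -1;0 0 0 0 -1;0 0 0 0 -1;0 0 0 0 -1", newtons=70)

```text
clock: 6.1
position: [0.5181, -0.358, 0.1475]
ee_rot: [0.001, 0.598, 0.802, 0.0]
contact_force: [0.8, 0.1, 3.4]
width: 0.0193
```

```bash
python3 - <<'E'
from h import *
rel((.5185,-.356,.148),106.6)
E
```

```text
t 6.1 pos [ 0.5181 -0.358   0.1475] yaw 106.56 F [0.83 0.09 3.44] w 0.0193 j6 -1.0
shift cm [ 0.18  0.09 -0.05] twist -0.0007441317845930939 toolx [-2.850e-01  9.585e-01 -9.000e-04]
```

Request:
servo_tool(commands="0 0 -0.6 0 -1;0 0 -1.6 0 -1;0 0 -3.2 0 -1;0 0 -5 0 -1;0 0 -7 0 -1;0 0 -9 0 -1;0 0 -11 0 -1;0 0 -12.5 0 -1;0 0 -13.5 0 -1;0 0 -13.5 0 -1")

```text
clock: 6.93
position: [0.5184, -0.3586, 0.2846]
ee_rot: [0.002, 0.598, 0.802, -0.0]
contact_force: [0.3, 0.5, -0.9]
width: 0.019
```

Request:
servo_tool(commands="0 0 0 0 -1;0 0 0 0 -1")

```text
clock: 7.1
position: [0.5171, -0.3574, 0.2805]
ee_rot: [-0.001, 0.598, 0.802, 0.0]
contact_force: [0.8, -1.0, -2.0]
width: 0.019
```

```bash
python3 - <<'E'
from h import *
rel((.5942,-.0948,.235),106.6)
s=monitor.get_state();R=q2R(s['ee_rot'])
a=grab('wrist','w5')
tip=s['position']+R@np.array([0,0,.123]);print('exp ball centre px',proj('w5',tip),'5mm x',proj('w5',tip+R@np.array([.005,0,0])),'5mm y',proj('w5',tip+R@np.array([0,.005,0])))
print('collar under',proj('w5',s['position']+R@np.array([0,0,.023])))
cv2.imwrite('pics/c5.png',cv2.resize(a[130:290,240:400,::-1],None,fx=4,fy=4,interpolation=cv2.INTER_CUBIC)[:600])
for _ in range(3): imaging.get_image('wrist');print(monitor.get_state()['position'],monitor.get_state()['contact_force'])
E
```

```text
t 7.1 pos [ 0.5171 -0.3574  0.2805] yaw 106.56 F [ 0.82 -0.95 -2.01] w 0.019 j6 -1.0
shift cm [22.96 14.88  4.58] twist -0.000718954723417653 toolx [-0.285   0.9585  0.0021]
exp ball centre px [323.34150224 195.78617764] 5mm x [323.33892745 190.74628333] 5mm y [328.56740568 195.78905293]
collar under [322.8109651  241.03780482]
[ 0.5170984  -0.35739994  0.2802402 ] [ 0.63051256  0.33238165 -1.71822069]
[ 0.51716892 -0.35744139  0.28034603] [-0.22705376 -0.28419004 -2.19644857]
[ 0.51729165 -0.35757076  0.28056623] [ 0.27030533 -0.72799275 -2.39283981]
```

View pics/c5.png

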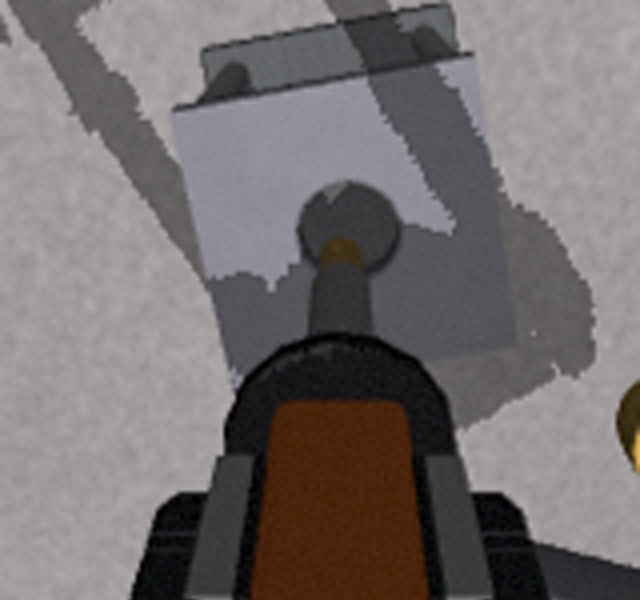

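Request:
servo_tool(commands="1 0.7 0 0 -1;3.5 2.2 0 0 -1;6.5 4.2 0 0 -1;9.5 6.2 0 0 -1;12.5 8.2 0 0 -1;15.5 10.2 0 0 -1;18.5 12 1 0 -1;21 13.6 3 0 -1;22.4 14.5 5 0 -1;22.8 14.8 6.5 0 -1")

```text
clock: 8.13
position: [0.5943, -0.0923, 0.2153]
ee_rot: [-0.001, 0.596, 0.803, 0.001]
contact_force: [-0.8, 0.9, -1.9]
width: 0.0194
```

Request:
servo_tool(commands="0 0 0 0 -1;0 0 0 0 -1;0 0 0 0 -1")

```text
clock: 8.38
position: [0.595, -0.0974, 0.2177]
ee_rot: [0.001, 0.598, 0.802, 0.0]
contact_force: [0.3, -0.4, -1.6]
width: 0.019
```

```bash
python3 - <<'E'
from h import *
rel((.5942,-.0948,.215),106.6)
s=monitor.get_state();R=q2R(s['ee_rot'])
a=grab('wrist','w6')
tip=s['position']+R@np.array([0,0,.123])
for n,p in(('TCPaxis ball',tip),('seam0',(.5942,-.0948,.08)),('s2',(.5879,-.0314,.08)),('s4',(.5453,.0302,.08)),('s6',(.5393,.0879,.08))):print(n,proj('w6',np.array(p)).round(1))
h=onz('w5',327.5,187,.125);print('hole from w5',h)
cv2.imwrite('pics/c6.png',cv2.resize(a[20:270,220:420,::-1],None,fx=3,fy=3,interpolation=cv2.INTER_CUBIC)[150:750])
E
```

```text
t 8.38 pos [ 0.595  -0.0974  0.2177] yaw 106.55 F [ 0.27 -0.37 -1.58] w 0.019 j6 -0.57
shift cm [ 0.27 -0.    0.27] twist -0.0008142569632489938 toolx [-0.2849  0.9586 -0.001 ]
TCPaxis ball [323.3 195.8]
seam0 [323.2 188.9]
s2 [336.  124.2]
s4 [310.   38.2]
s6 [322.3 -43.1]
hole from w5 [ 0.52091737 -0.35579431  0.125     ]
```

View pics/c6.png

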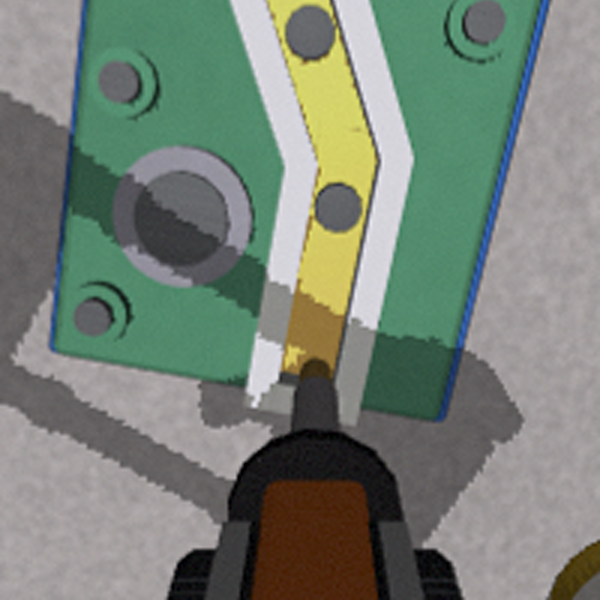

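The tip hovers over the closed end at px (325,194) and the first-bend rib corners agree with my projected seam_2 to within 0.5 px. So the tip offset in hand, about 1.8 mm and 1.4 mm along tool x and y, is real and I'll correct for it.

```bash
python3 - <<'E'
from h import *
P=[]
for _ in range(8):
    imaging.get_image('wrist');s=monitor.get_state();P.append(np.r_[s['position'],s['contact_force']])
print(np.round(P,4));print(np.mean(P,0).round(4))
rel((.5934,-.0969,.195),106.6)
for n in ((.0,.105),):pass
print('brass end px->', [onz('w2',667/2+119.75,v/2+59.75,.055).round(4) for v in (38,92)])
E
```

```text
[[ 0.5952 -0.098   0.2183  0.9498 -0.0617 -2.1425]
 [ 0.5951 -0.0981  0.2182 -1.2831  0.3655 -0.7565]
 [ 0.595  -0.098   0.218  -0.3658 -0.5822 -1.7364]
 [ 0.5949 -0.0979  0.2178  0.789  -0.191  -1.343 ]
 [ 0.5948 -0.0978  0.2176 -0.6052  0.0352 -1.4964]
 [ 0.5947 -0.0977  0.2174  0.0893  0.3543 -1.0663]
 [ 0.5946 -0.0976  0.2172  0.2377  0.007  -1.5812]
 [ 0.5946 -0.0975  0.2171  0.1194 -0.0907 -1.1045]]
[ 0.5948 -0.0978  0.2177 -0.0086 -0.0205 -1.4034]
t 8.83 pos [ 0.5946 -0.0975  0.2171] yaw 106.53 F [ 0.12 -0.09 -1.1 ] w 0.0192 j6 -0.57
shift cm [ 0.09 -0.1   2.21] twist -0.0012787142619723468 toolx [-2.845e-01  9.587e-01 -2.000e-04]
brass end px-> [array([0.5297, 0.0985, 0.055 ]), array([0.5483, 0.1012, 0.055 ])]
```

Request:
servo_tool(commands="0.05 -0.05 0.4 0 -1;0.08 -0.08 0.9 0 -1;0.08 -0.08 1.3 0 -1;0.08 -0.08 1.6 0 -1;0.08 -0.08 1.9 0 -1;0.08 -0.08 1.9 0 -1;0.08 -0.08 1.9 0 -1;0.08 -0.08 1.9 0 -1")

```text
clock: 9.5
position: [0.5937, -0.0966, 0.1979]
ee_rot: [0.0, 0.598, 0.802, 0.0]
contact_force: [-0.1, -0.1, -1.6]
width: 0.0191
```

Request:
servo_tool(commands="0 0 0.05 0 -1;0 0 0.1 0 -1;0 0 0.15 0 -1;0 0 0.2 0 -1;0 0 0.25 0 -1;0 0 0.3 0 -1")

```text
clock: 10.0
position: [0.5935, -0.0966, 0.1947]
ee_rot: [0.0, 0.598, 0.802, 0.0]
contact_force: [-0.2, -0.5, -1.7]
width: 0.0192
```

Request:
servo_tool(commands="0 0 0.05 0 -1;0 0 0.1 0 -1;0 0 0.15 0 -1;0 0 0.2 0 -1")

```text
clock: 10.33
position: [0.5936, -0.0966, 0.1927]
ee_rot: [-0.0, 0.598, 0.802, 0.0]
contact_force: [-0.9, -0.1, -2.4]
width: 0.0188
```

```bash
python3 -c "
from h import *
rel((.5934,-.0969,.19),106.6)"
```

```text
t 10.33 pos [ 0.5936 -0.0966  0.1927] yaw 106.56 F [-0.93 -0.13 -2.36] w 0.0188 j6 -0.57
shift cm [-0.02 -0.02  0.27] twist -0.0007800041092900223 toolx [-2.849e-01  9.585e-01  1.000e-04]
```

Request:
servo_tool(commands="0 0 0.05 0 -1;0 0 0.1 0 -1;0 0 0.15 0 -1;0 0 0.2 0 -1")

```text
clock: 10.67
position: [0.5936, -0.0966, 0.191]
ee_rot: [0.0, 0.598, 0.802, 0.0]
contact_force: [-0.7, 0.7, -0.8]
width: 0.0193
```

Request:
servo_tool(commands="0 0 0.05 0 -1;0 0 0.1 0 -1;0 0 0.15 0 -1;0 0 0.15 0 -1")

```text
clock: 11.0
position: [0.5936, -0.0966, 0.1895]
ee_rot: [0.0, 0.598, 0.802, 0.0]
contact_force: [-0.3, -0.3, 1.5]
width: 0.0193
```

Request:
servo_tool(commands="0 0 0.05 0 -1;0 0 0.1 0 -1;0 0 0.15 0 -1;0 0 0.15 0 -1")

```text
clock: 11.33
position: [0.5937, -0.0966, 0.188]
ee_rot: [0.0, 0.598, 0.802, 0.0]
contact_force: [-1.1, -0.3, 3.1]
width: 0.0189
```

Request:
servo_tool(commands="0 0 0.05 0 -1;0 0 0.08 0 -1;0.1 0.02 0.08 0 -1;0.29 0.06 0.08 0 -1;0.61 0.12 0.08 0 -1;0.94 0.18 0.08 0 -1;1.26 0.24 0.08 0 -1;1.59 0.3 0.08 0 -1;1.92 0.37 0.08 0 -1;2.25 0.43 0.08 0 -1")

```text
clock: 12.17
position: [0.5914, -0.0735, 0.1871]
ee_rot: [0.0, 0.598, 0.802, 0.0]
contact_force: [-0.3, -2.7, 4.1]
width: 0.0193
```

```bash
cat >> h.py <<'E'
S=np.array([(.5942,-.0948),(.5879,-.0314),(.5453,.0302),(.5393,.0879),(.5384,.0964)])
def along():
    s=monitor.get_state();R=q2R(s['ee_rot']);t=s['position']+R@np.array([.0018,.0014,.1275]);L=0
    best=None
    for a,b in zip(S[:-1],S[1:]):
        d=b-a;l=np.hypot(*d);d=d/l;u=np.clip((t[:2]-a)@d,-.01,l+.01);e=(t[:2]-a)@np.array([-d[1],d[0]]);r=np.hypot(*(t[:2]-a-d*np.clip(u,0,l)))
        if best is None or r<best[0]:best=(r,L+u,e)
        L+=l
    print('t %.2f s=%.1f mm lat=%.1f mm TCPz %.4f F %s'%(s['clock'],best[1]*1e3,best[2]*1e3,s['position'][2],s['contact_force'].round(1)),'v',s['qd'].round(2)[:2])
E
python3 -c "
from h import *
along()"
```

```text
t 12.17 s=23.5 mm lat=-0.4 mm TCPz 0.1871 F [-0.3 -2.7  4.1] v [ 0.07 -0.01]
```

Request:
servo_tool(commands="0.33 0.06 0 0 -1;0.65 0.13 0 0 -1;0.98 0.19 0 0 -1;1.31 0.25 0 0 -1;1.64 0.31 0 0 -1;1.96 0.38 0 0 -1;2.29 0.44 0 0 -1;2.62 0.5 0 0 -1;2.94 0.56 0 0 -1;3.27 0.63 0 0 -1")

```text
clock: 13.0
position: [0.5879, -0.0403, 0.187]
ee_rot: [-0.0, 0.598, 0.802, 0.0]
contact_force: [0.5, -3.5, 3.5]
width: 0.0193
```

```bash
python3 -c "
from h import *
along()"
```

```text
t 13.00 s=56.9 mm lat=-0.2 mm TCPz 0.1870 F [ 0.5 -3.5  3.5] v [ 0.07 -0.01]
```

Request:
servo_tool(commands="0.33 0.06 0 0 -1;0.65 0.12 0 0 -1;0.98 0.06 0 0 -1;1.29 -0.04 0 0 -1")

```text
clock: 13.33
position: [0.5845, -0.0279, 0.1871]
ee_rot: [0.001, 0.598, 0.802, 0.001]
contact_force: [1.7, -3.2, 3.6]
width: 0.0193
```

Request:
servo_tool(commands="0.32 -0.1 0 0 -1")

```text
clock: 13.42
position: [0.5824, -0.025, 0.1871]
ee_rot: [0.0, 0.598, 0.802, 0.001]
contact_force: [0.3, 0.5, 3.1]
width: 0.0193
```

```bash
python3 -c "
from h import *
along()"
```

```text
t 13.42 s=73.4 mm lat=-1.2 mm TCPz 0.1871 F [0.3 0.5 3.1] v [ 0.05 -0.04]
```

Request:
servo_tool(commands="0.31 -0.13 0 0 -1")

```text
clock: 13.5
position: [0.5793, -0.0218, 0.1864]
ee_rot: [-0.001, 0.598, 0.801, 0.001]
contact_force: [-0.1, -0.1, 1.1]
width: 0.0192
```

Request:
servo_tool(commands="0.31 -0.13 0 0 -1")

```text
clock: 13.58
position: [0.5767, -0.0194, 0.1862]
ee_rot: [-0.001, 0.598, 0.802, -0.0]
contact_force: [0.6, -1.5, 1.3]
width: 0.0191
```

Request:
servo_tool(commands="0.31 -0.12 0.12 0 -1;0.63 -0.23 0.22 0 -1")

```text
clock: 13.75
position: [0.5734, -0.0148, 0.1845]
ee_rot: [-0.0, 0.598, 0.802, -0.0]
contact_force: [0.7, -2.2, 3.3]
width: 0.0195
```

Request:
servo_tool(commands="0.32 -0.1 0 0 -1")

```text
clock: 13.83
position: [0.5717, -0.0122, 0.1847]
ee_rot: [0.0, 0.598, 0.802, -0.0]
contact_force: [0.9, -0.7, 2.6]
width: 0.019
```

Request:
servo_tool(commands="0.32 -0.1 0 0 -1")

```text
clock: 13.92
position: [0.57, -0.0094, 0.1849]
ee_rot: [0.0, 0.598, 0.802, 0.0]
contact_force: [1.2, -1.5, 2.3]
width: 0.0193
```

```bash
python3 -c "
from h import *
along()"
```

```text
t 13.92 s=93.2 mm lat=0.3 mm TCPz 0.1849 F [ 1.2 -1.5  2.3] v [ 0.05 -0.03]
```

Request:
servo_tool(commands="0.32 -0.1 0.05 0 -1;0.63 -0.21 0.1 0 -1;0.95 -0.31 0.13 0 -1;1.27 -0.41 0.13 0 -1;1.58 -0.52 0.13 0 -1")

```text
clock: 14.33
position: [0.5607, 0.0043, 0.1838]
ee_rot: [0.0, 0.598, 0.802, 0.0]
contact_force: [1.8, -2.3, 3.6]
width: 0.0191
```

```bash
python3 -c "
from h import *
along()"
```

```text
t 14.33 s=109.7 mm lat=0.0 mm TCPz 0.1838 F [ 1.8 -2.3  3.6] v [ 0.05 -0.03]
```

Request:
servo_tool(commands="0.32 -0.1 0 0 -1;0.63 -0.21 0 0 -1;0.95 -0.31 0 0 -1;1.27 -0.41 0 0 -1;1.58 -0.52 0 0 -1;1.9 -0.62 0 0 -1;2.22 -0.73 0 0 -1;2.53 -0.83 0 0 -1")

```text
clock: 15.0
position: [0.5452, 0.0264, 0.1835]
ee_rot: [-0.0, 0.598, 0.802, 0.0]
contact_force: [1.5, -1.7, 3.5]
width: 0.0194
```

```bash
python3 -c "
from h import *
along()"
```

```text
t 15.00 s=136.8 mm lat=0.4 mm TCPz 0.1835 F [ 1.5 -1.7  3.5] v [ 0.06 -0.03]
```

Request:
servo_tool(commands="0.32 -0.02 0 0 -1;0.65 0.06 0 0 -1;0.98 0.12 0 0 -1")

```text
clock: 15.25
position: [0.5429, 0.036, 0.1833]
ee_rot: [-0.001, 0.598, 0.802, -0.001]
contact_force: [0.6, -3.0, 4.9]
width: 0.0192
```

Request:
servo_tool(commands="0.33 0.06 0 0 -1")

```text
clock: 15.33
position: [0.5422, 0.0402, 0.1828]
ee_rot: [-0.002, 0.598, 0.801, -0.0]
contact_force: [0.5, -0.1, -0.4]
width: 0.0193
```

Request:
servo_tool(commands="0.33 0.06 0 0 -1")

```text
clock: 15.42
position: [0.5418, 0.0437, 0.1824]
ee_rot: [-0.002, 0.598, 0.801, -0.0]
contact_force: [0.3, -0.6, -0.1]
width: 0.0189
```

```bash
python3 -c "
from h import *
along()"
```

```text
t 15.42 s=154.7 mm lat=1.4 mm TCPz 0.1824 F [ 0.3 -0.6 -0.1] v [ 0.07 -0.  ]
```

Request:
servo_tool(commands="0.32 0.1 0.18 0 -1;0.64 0.2 0.32 0 -1")

```text
clock: 15.58
position: [0.5426, 0.0496, 0.1797]
ee_rot: [-0.001, 0.598, 0.802, -0.0]
contact_force: [-0.5, -1.6, 1.8]
width: 0.0192
```

Request:
servo_tool(commands="0.33 0.08 0 0 -1")

```text
clock: 15.67
position: [0.5427, 0.0527, 0.1799]
ee_rot: [-0.0, 0.598, 0.802, -0.0]
contact_force: [-0.2, -1.6, 2.7]
width: 0.0191
```

```bash
python3 -c "
from h import *
along()"
```

```text
t 15.67 s=163.3 mm lat=-0.7 mm TCPz 0.1799 F [-0.2 -1.6  2.7] v [ 0.07 -0.  ]
```

Request:
servo_tool(commands="0.33 0.04 0.06 0 -1;0.66 0.09 0.11 0 -1;0.98 0.14 0.13 0 -1;1.31 0.2 0.13 0 -1;1.64 0.26 0.13 0 -1;1.97 0.33 0.13 0 -1")

```text
clock: 16.17
position: [0.5406, 0.0726, 0.1792]
ee_rot: [0.0, 0.598, 0.802, 0.0]
contact_force: [0.9, -2.6, 3.6]
width: 0.0194
```

```bash
python3 -c "
from h import *
along()"
```

```text
t 16.17 s=183.3 mm lat=-0.8 mm TCPz 0.1792 F [ 0.9 -2.6  3.6] v [0.08 0.  ]
```

Request:
servo_tool(commands="0.33 0.05 0 0 -1;0.66 0.1 0 0 -1;0.98 0.16 0 0 -1;1.31 0.22 0 0 -1;1.64 0.28 0 0 -1;1.95 0.34 0 0 -1;2.12 0.37 0 0 -1")

```text
clock: 16.75
position: [0.5379, 0.0943, 0.179]
ee_rot: [-0.0, 0.598, 0.802, 0.0]
contact_force: [0.3, -2.4, 2.9]
width: 0.0193
```

```bash
python3 -c "
from h import *
along()
a=grab('wrist','w7');along()
cv2.imwrite('pics/c7.png',cv2.resize(a[0:260,180:480,::-1],None,fx=2.3,fy=2.3,interpolation=cv2.INTER_CUBIC))"
```

```text
t 16.75 s=205.2 mm lat=-0.3 mm TCPz 0.1790 F [ 0.3 -2.4  2.9] v [0.04 0.  ]
t 16.80 s=205.6 mm lat=-0.4 mm TCPz 0.1790 F [0.8 0.3 2.8] v [-0.01  0.  ]
```

View pics/c7.png

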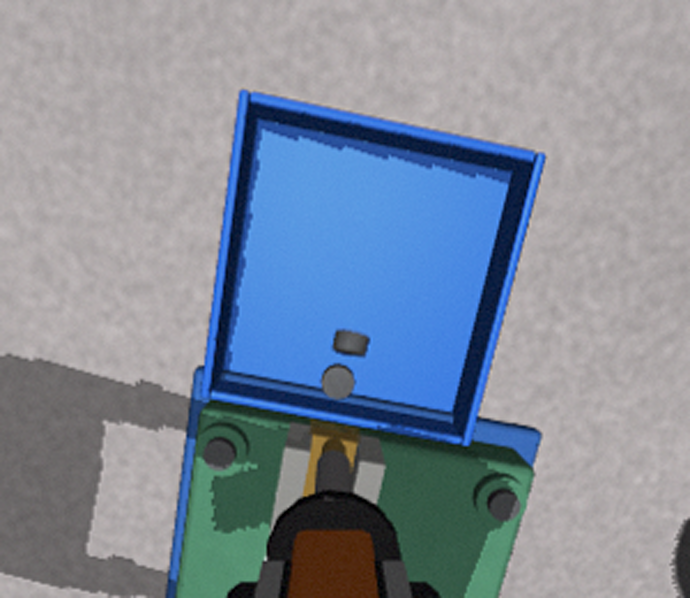

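Both slugs are inside the bin, at crop (350,342) and (338,382). The tip is at the open end and still on the brass.

Request:
servo_tool(commands="0 0 -0.5 0 -1;0 0 -1.5 0 -1;0 0 -3 0 -1;0 0 -5 0 -1;0 0 -7.5 0 -1;-1 -0.3 -10 0 -1;-3 -1 -10.6 0 -1;-6 -2.1 -10.6 0 -1;-9.5 -3.3 -10.6 0 -1;-13 -4.5 -10.6 0 -1")

```text
clock: 17.63
position: [0.5312, -0.044, 0.2854]
ee_rot: [-0.001, 0.597, 0.802, 0.0]
contact_force: [1.7, -0.7, -1.3]
width: 0.0189
```

Request:
servo_tool(commands="-3.5 -1.2 0 0 -1;-7 -2.4 0 0 -1;-10.5 -3.6 0 0 -1;-14 -4.8 0 0 -1;-17.5 -6 0 0 -1;-21 -7.2 0 0 -1;-24.5 -8.4 0 0 -1;-27.2 -9.4 0 0 -1;-29 -10 0 0 -1;-29.8 -10.3 0 0 -1")

```text
clock: 18.47
position: [0.5176, -0.361, 0.2842]
ee_rot: [-0.001, 0.599, 0.801, 0.0]
contact_force: [0.2, -0.3, -0.5]
width: 0.019
```

Request:
servo_tool(commands="0 0 0 0 -1;0 0 0 0 -1;0 0 0 0 -1;0 0 0 0 -1;0 0 0 0 -1;0 0 0 0 -1;0 0 0 0 -1;0 0 0 0 -1")

```text
clock: 19.13
position: [0.5182, -0.3582, 0.2852]
ee_rot: [0.0, 0.598, 0.802, 0.0]
contact_force: [0.1, 0.2, -1.4]
width: 0.0193
```

```bash
python3 - <<'E'
from h import *
rel((.518,-.3578,.1475),106.56)
a=grab('wrist','w8')
rel((.518,-.3578,.1475),106.56)
cv2.imwrite('pics/c8.png',cv2.resize(a[130:280,240:400,::-1],None,fx=4,fy=4,interpolation=cv2.INTER_CUBIC)[:600])
t=cv2.resize(imaging.get_image('top')[170:240,260:380,::-1],None,fx=5,fy=5);cv2.imwrite('pics/t8.png',t)
E
```

```text
t 19.13 pos [ 0.5182 -0.3582  0.2852] yaw 106.59 F [ 0.05  0.15 -1.4 ] w 0.0193 j6 -1.0
shift cm [ 4.000e-02 -1.000e-02  1.377e+01] twist 0.0005755252094115093 toolx [-0.2856  0.9584 -0.    ]
t 19.18 pos [ 0.5182 -0.3584  0.2851] yaw 106.58 F [-0.31 -0.04 -1.83] w 0.0191 j6 -1.0
shift cm [ 0.06 -0.   13.76] twist 0.0003407832305146741 toolx [-0.2853  0.9584  0.    ]
```

View pics/c8.png

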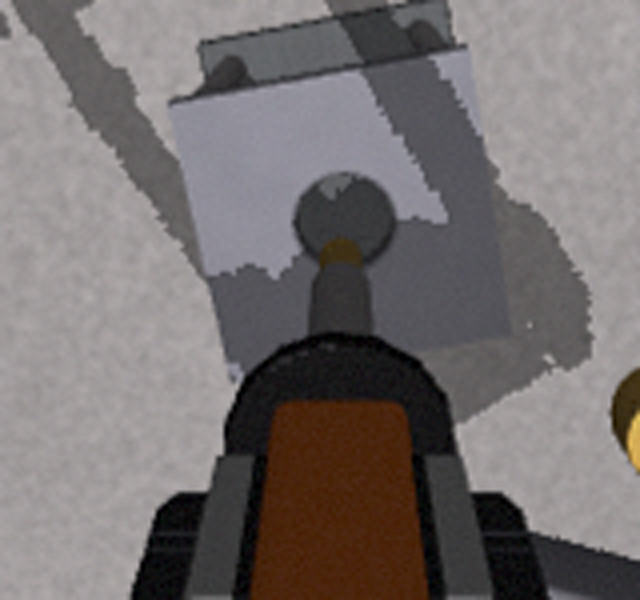

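Request:
servo_tool(commands="0.05 0.1 1 0 -1;0.05 0.1 2.5 0 -1;0.05 0.1 4 0 -1;0.05 0.1 5.5 0 -1;0.05 0.1 7 0 -1;0.05 0.1 8.5 0 -1;0.05 0.1 10 0 -1;0.05 0.1 11.5 0 -1;0.05 0.1 12.5 0 -1;0.05 0.1 13 0 -1")

```text
clock: 20.07
position: [0.518, -0.3571, 0.1526]
ee_rot: [-0.002, 0.598, 0.802, 0.0]
contact_force: [0.2, -0.2, -2.0]
width: 0.0192
```

Request:
servo_tool(commands="0 0 0.2 0 -1;0 0 0.4 0 -1;0 0 0.5 0 -1;0 0 0.6 0 -1;0 0 0.6 0 -1;0 0 0.6 0 -1")

```text
clock: 20.57
position: [0.5191, -0.358, 0.1495]
ee_rot: [0.0, 0.598, 0.802, 0.0]
contact_force: [0.2, 0.6, -2.3]
width: 0.019
```

```bash
python3 -c "
from h import *
rel((.518,-.3578,.1475),106.56)"
```

```text
t 20.57 pos [ 0.5191 -0.358   0.1495] yaw 106.56 F [ 0.25  0.6  -2.29] w 0.019 j6 -1.0
shift cm [ 0.06 -0.1   0.2 ] twist -1.2021813503793055e-05 toolx [-2.850e-01  9.585e-01 -8.000e-04]
```

Request:
servo_tool(commands="0 0 0.05 0 -1;0 0 0.1 0 -1;0 0 0.13 0 -1;0 0 0.16 0 -1;0 0 0.16 0 -1;0 0 0.16 0 -1")

```text
clock: 21.07
position: [0.519, -0.3579, 0.1475]
ee_rot: [0.0, 0.598, 0.802, 0.0]
contact_force: [0.3, -0.3, -0.8]
width: 0.0193
```

```bash
python3 -c "
from h import *
for i in range(5): imaging.get_image('top');s=monitor.get_state();print(s['position'].round(4),s['contact_force'].round(1))"
```

```text
[ 0.5189 -0.3579  0.1475] [-0.2 -0.1 -1. ]
[ 0.5189 -0.3579  0.1475] [-0.5 -0.4 -0.9]
[ 0.519  -0.3579  0.1475] [-0.3  0.4 -0.2]
[ 0.5189 -0.3579  0.1475] [ 0.5 -0.3  0.6]
[ 0.5189 -0.3579  0.1475] [-0.7 -0.4 -0.7]
```

Request:
servo_tool(commands="0 0 0 0 -0.3;0 0 0 0 0;0 0 0 0 0.3;0 0 0 0 0.6;0 0 0 0 1;0 0 0 0 1;0 0 0 0 1;0 0 0 0 1")

```text
clock: 21.98
position: [0.5189, -0.3579, 0.1474]
ee_rot: [0.0, 0.598, 0.802, 0.0]
contact_force: [0.1, -0.4, -0.1]
width: 0.0853
```

Request:
servo_tool(commands="0 0 -1 0 1;0 0 -3 0 1;0 0 -5 0 1;0 0 -7 0 1;0 0 -9 0 1;0 0 -11 0 1;0 0 -13 0 1;0 0 -14 0 1;0 0 -14 0 1;0 0 -14 0 1")

```text
clock: 22.82
position: [0.5189, -0.3579, 0.2877]
ee_rot: [0.0, 0.598, 0.802, 0.0]
contact_force: [0.0, -0.7, -0.9]
width: 0.0856
```

```bash
python3 - <<'E'
from h import *
rel((.518,-.3578,.2875),106.56)
a=grab('wrist','w9');h=cv2.cvtColor(a,cv2.COLOR_RGB2HSV)
o=cv2.inRange(h,(3,150,50),(22,255,255));o[:150]=0;o[260:]=0;o[:,:290]=0;o[:,355:]=0
c=max(cv2.findContours(o,cv2.RETR_EXTERNAL,cv2.CHAIN_APPROX_NONE)[0],key=cv2.contourArea);print('orange',cv2.boundingRect(c))
for z in(.195,.131):print(z,proj('w9',np.array([.519,-.356,z])).round(1))
# slugs: dark grey blobs in bin from top view
t=grab('top','t9');hh=cv2.cvtColor(t,cv2.COLOR_RGB2HSV)
b=cv2.inRange(hh,(100,90,30),(125,255,255))
roi=t[180:230,262:302];rb=hh[180:230,262:302];m=(rb[:,:,1]<110)
bl=(b[180:230,262:302]>0).astype(np.uint8);hull=cv2.fillConvexPoly(np.zeros_like(bl),cv2.convexHull(cv2.findNonZero(bl)),1)
n,l,st,ce=cv2.connectedComponentsWithStats((m&(hull>0)).astype(np.uint8))
for i in range(1,n):
    if st[i,4]>3:u,v=ce[i]+[262,180];print('grey in bin',st[i],onz('t9',u,v,.008)[:2].round(4))
# channel brass in top view: dark spots
for y,p in(('s1',(.591,-.063)),('s3',(.5666,-.0006)),('s5',(.542,.06))):
    u,v=proj('t9',np.array([*p,.06])).round().astype(int);print(y,hh[v-1:v+2,u-1:u+2].reshape(-1,3).mean(0).round())
E
```

```text
t 22.82 pos [ 0.5189 -0.3579  0.2877] yaw 106.56 F [ 0.01 -0.73 -0.95] w 0.0856 j6 -1.0
shift cm [ 0.04 -0.09  0.02] twist -5.421486490897465e-05 toolx [-2.850e-01  9.585e-01 -6.000e-04]
orange (313, 177, 23, 37)
0.195 [323.9 203.8]
0.131 [323.9 185.1]
grey in bin [  7   0  31   9 126] [0.6085 0.1513]
grey in bin [30 24  3  3  8] [0.5372 0.13  ]
grey in bin [34 24  4  4 14] [0.5359 0.1137]
grey in bin [ 7 42 33  3 58] [0.4716 0.14  ]
s1 [ 24. 102. 184.]
s3 [ 25. 118. 183.]
s5 [ 26. 103. 184.]
```

The stylus handle reads upright and in place. I'll check the slugs in the bin from close by using masks, since the picture viewing limit is reached.

Request:
servo_tool(commands="2 0.8 0 0 1;5.5 2.2 0 0 1;9 3.7 0 0 1;12.5 5.1 0 0 1;16 6.5 0 0 1;19.5 7.9 0 0 1;23 9.3 0 0 1;26.5 10.8 0 0 1;30 12.2 0 0 1;33.5 13.6 0 0 1")

```text
clock: 23.75
position: [0.5529, 0.0039, 0.2858]
ee_rot: [-0.001, 0.598, 0.802, -0.001]
contact_force: [1.0, -0.0, -0.8]
width: 0.0853
```

Request:
servo_tool(commands="2.5 1 0 0 1;4 1.6 0 0 1;4 1.6 0 0 1;4 1.6 0 0 1;4 1.6 0 0 1")

```text
clock: 24.17
position: [0.5573, 0.0441, 0.2864]
ee_rot: [-0.001, 0.598, 0.802, -0.001]
contact_force: [0.1, -0.6, 0.4]
width: 0.085
```

```bash
python3 - <<'E'
from h import *
a=grab('wrist','w10');h=cv2.cvtColor(a,cv2.COLOR_RGB2HSV)
d=np.array([-.1033,.9947]);s=np.array([.9947,.1033]);e=np.array([.5383,.0998])
def ch(p):
    H,S_,V=map(int,h[p[1],p[0]])
    if 100<=H<=125 and S_>110: return 'B' if V>150 else 'b'
    if 15<=H<=32 and S_>90:return 'Y'
    if 35<=H<=95 and S_>60:return 'g'
    return '.' if V>140 else ('o' if V>75 else '#')
for z in(.005,):
  for k in range(-12,128,4):
    row=''
    for j in range(-64,66,3):
        p=proj('w10',np.array([*(e+d*k/1e3+s*j/1e3),z])).round().astype(int)
        row+=ch(p) if 0<=p[0]<640 and 0<=p[1]<400 else ' '
    print('%4d'%k,row)
print(proj('w10',np.array([*e,.05])))
E
```

```text
-12 bggggggggggggg....YYYYYYYY....gggggggggggggg
  -8 gggggggggggggg....YYYYYYYo....gggggggggggggg
  -4 BgggggggggggggooooYYYYYYY#oo.ogggggggggggggg
   0 BBbbbbbbbbbbbbbbbbbbbbbbbbbbbbbbbbbbbbbbbbbb
   4 BbBBBBBBBBBBBBBBBBBBBBBBBBBBBBBBBBBBBBBBBBBb
   8 BBbbbbbbbbbbbbbbbbbboobbbbbbbbbbbbbbbbbbbbBb
  12 BbbbBBBBBBBBBBBBBBBoooooBBBBBBBBBBBBBBBBbbBB
  16 BbbbBBBBBBBBBBBBBBBoooooBBBBBBBBBBBBBBBBbbBo
  20 BbbBBBBBBBBBBBBBBBBooooBBBBBBBBBBBBBBBBBBbBB
  24 BbbbBBBBBBBBBBBBBBBBBBBBBBBBBBBBBBBBBBBBbbB.
  28 BBbBBBBBBBBBBBBBBBBBbob#bBBBBBBBBBBBBBBBbbBo
  32 BbbbBBBBBBBBBBBBBBB##oo##BBBBBBBBBBBBBBBBbBB
  36 BBbbBBBBBBBBBBBBBBBB#ooobBBBBBBBBBBBBBBBbbBb
  40 BbbbBBBBBBBBBBBBBBBBBBBBBBBBBBBBBBBBBBBBbbBo
  44 BbbBBBBBBBBBBBBBBBBBBBBBBBBBBBBBBBBBBBBBBbB.
  48 BbbbBBBBBBBBBBBBBBBBBBBBBBBBBBBBBBBBBBBBbbBB
  52 BbbbBBBBBBBBBBBBBBBBBBBBBBBBBBBBBBBBBBBBbbBo
  56 BBbbBBBBBBBBBBBBBBBBBBBBBBBBBBBBBBBBBBBBBbBo
  60 BbbbBBBBBBBBBBBBBBBBBBBBBBBBBBBBBBBBBBBBbbBB
  64 BBbBBBBBBBBBBBBBBBBBBBBBBBBBBBBBBBBBBBBBbbBb
  68 BbbbBBBBBBBBBBBBBBBBBBBBBBBBBBBBBBBBBBBBBbBo
  72 BbbBBBBBBBBBBBBBBBBBBBBBBBBBBBBBBBBBBBBBbbBB
  76 BbbbBBBBBBBBBBBBBBBBBBBBBBBBBBBBBBBBBBBBbbBB
  80 BbbbBBBBBBBBBBBBBBBBBBBBBBBBBBBBBBBBBBBBBbBo
  84 BBbBBBBBBBBBBBBBBBBBBBBBBBBBBBBBBBBBBBBBBbBo
  88 BbbbBBBBBBBBBBBBBBBBBBBBBBBBBBBBBBBBBBBBbbBB
  92 BBbbBBBBBBBBBBBBBBBBBBBBBBBBBBBBBBBBBBBBbbBb
  96 BbbbBBBBBBBBBBBBBBBBBBBBBBBBBBBBBBBBBBBBBbBo
 100 BbbbBBBBBBBBBBBBBBBBBBBBBBBBBBBBBBBBBBBBbbBo
 104 BbbbBBBBBBBBBBBBBBBBBBBBBBBBBBBBBBBBBBBBbbBB
 108 BbbBBBBBBBBBBBBBBBBBBBBBBBBBBBBBBBBBBBBBbbBb
 112 BbbbBBBBBBBBBBBBBBBBBBBBBBBBBBBBBBBBBBBBBbBb
 116 Bbbbbbbbbbbbbbbbbbbbbbbbbbbbbbbbbbbbbbbbbbbo
 120 BbbbbbbbbbbbbbbbbbbbbbbbbbbbbbbbbbbbbbbbbbB.
 124 BbbbbbbbbbbbbbbbbbbbbbbbbbbbbbbbbbbbbbbbbbBB
[322.12001256 125.82500725]
```

```bash
python3 -c "
from h import *
print(ticket.sign_off())"
```

```text
the job is handed in; nothing more can be done
None
```

I cleared the channel: both slugs are in the blue bin, and the stylus is hanging in its stand again. I handed the job in at about 24 s on the robot's clock.

**The draw:** I set the tip on the floor at the closed end, about 16 mm below the rib tops. I then drew it at about 4 cm/s to roughly 3 mm short of the open edge. By force, the tip was pressed in about 3 to 4 mm on the level stretches.
- **First step:** the floor dropped about 3 mm, and the tip eased to about 1.5 mm for a moment.
- **Second step:** the floor dropped about 4 mm, and the tip nearly lost touch for about 0.2 s before I pressed it down again.
- **Corners:** the tip ran up to about 1.4 mm off the centre line just after each bend.

**Last checks:**
- **Slugs:** a close wrist-camera colour map shows both on the bin floor, one flat and one on its edge.
- **Channel:** it shows clear brass at the spots I sampled.
- **Stylus:** its handle is where expected and looks upright, and the gripper is open and clear of everything.
- **Other objects:** I kept the arm's path clear of them, but did not check each one against the first pictures.

The picture limit ran out before the end, so these final checks used colour masks rather than a viewed picture. Force readings are noisy by about 0.7 N, so the press-in depths are good to about 0.6 mm.

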